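# Close the serviced air-filter housings

## Task

The four compressed-air filter housings have new elements in them and stand open on the bench; their lids were left stacked on a piece of plywood. Take the stack apart and close every housing with its own lid, the one of its colour whose spigot fits its bore: spigot in the bore, flange fully home and flat on the rim. Leave all four housings standing upright on the bench, and do not disturb the oil bottle or the pneumatic cylinder.

Things in the scene. Friction and masses are not known exactly. Their poses are not given: they have to be found in the camera images.
- grey_lid: light grey round metal lid, the smallest, top of the stack. Flange 40 mm across, 10 mm high, flat top; below it a bare spigot 27 mm across, 12 mm long, its lower 5 mm tapering to 19 mm. Origin: centre of the spigot's lower end, z up: flange from z = 12 to 22 mm. Grip by the flange; any yaw. Lids stand one on another, roughly centred
- red_lid: dark red round metal lid, second smallest, second from the top. Flange 48 mm across, 10 mm high, flat top; below it a bare spigot 35 mm across, 12 mm long, its lower 5 mm tapering to 27 mm. Origin: centre of the spigot's lower end, z up: flange from z = 12 to 22 mm. Grip by the flange; any yaw. Lids stand one on another, roughly centred
- blue_lid: dark blue round metal lid, second largest, third from the top. Flange 56 mm across, 10 mm high, flat top; below it a bare spigot 43 mm across, 12 mm long, its lower 5 mm tapering to 35 mm. Origin: centre of the spigot's lower end, z up: flange from z = 12 to 22 mm. Grip by the flange; any yaw. Lids stand one on another, roughly centred
- black_lid: black round metal lid, the largest, bottom of the stack. Flange 64 mm across, 10 mm high, flat top; below it a bare spigot 51 mm across, 12 mm long, its lower 5 mm tapering to 43 mm. Origin: centre of the spigot's lower end, z up: flange from z = 12 to 22 mm. Grip by the flange; any yaw. Stands on a piece of plywood 50 x 90 mm, 18 mm thick. Lids stand one on another, roughly centred
- grey_housing: light grey filter housing, loose, open on top: tube 40 mm outside, bore 30 mm, bare rim at z = 64 mm bevelled 2.5 mm inward; square foot 48 mm wide, 12 mm high; brass nipples stick out 10 mm at z = 30 mm. Filter element inside, its orange top 18 mm below the rim. Origin: centre of the underside, z up the bore axis. Lid home: lid origin on the axis at z = 52 mm
- red_housing: dark red filter housing, loose, open on top: tube 48 mm outside, bore 38 mm, bare rim at z = 72 mm bevelled 2.5 mm inward; square foot 56 mm wide, 12 mm high; brass nipples stick out 10 mm at z = 30 mm. Filter element inside, its orange top 18 mm below the rim. Origin: centre of the underside, z up the bore axis. Lid home: lid origin on the axis at z = 60 mm
- blue_housing: dark blue filter housing, loose, open on top: tube 56 mm outside, bore 46 mm, bare rim at z = 80 mm bevelled 2.5 mm inward; square foot 64 mm wide, 12 mm high; brass nipples stick out 10 mm at z = 30 mm. Filter element inside, its orange top 18 mm below the rim. Origin: centre of the underside, z up the bore axis. Lid home: lid origin on the axis at z = 68 mm
- black_housing: black filter housing, loose, open on top: tube 64 mm outside, bore 54 mm, bare rim at z = 88 mm bevelled 2.5 mm inward; square foot 72 mm wide, 12 mm high; brass nipples stick out 10 mm at z = 30 mm. Filter element inside, its orange top 18 mm below the rim. Origin: centre of the underside, z up the bore axis. Lid home: lid origin on the axis at z = 76 mm
- oil_bottle: cream oil bottle with a red spout, 44 mm across, 126 mm tall, standing upright behind the work. Origin: centre of its underside. Bystander
- air_cylinder: small pneumatic cylinder lying on the bench, 30 x 120 x 30 mm, long axis = its y. Origin: centre of its underside. Bystander
Not all that is in view belongs to the job. What is shaped like the red_lid but pink or yellow is not meant.

How it is judged (in metres and radians):
At the end, for the whole second after the job is handed in: Each lid (light grey, dark red, dark blue, black) is released and at rest in the housing of its own colour: centred on the bore within 6 mm, flange on the rim within 3 mm in height, square to it within 0.10 rad; every housing stands upright (within 0.08 rad) on the bench (horizontal distance between grey_lid and grey_housing below 0.006 m and z of grey_lid in the frame of grey_housing between 0.049 and 0.055 m and angle between the z axis of grey_lid and the z axis of grey_housing, either way round below 0.1 rad and angle between each of grey_housing, red_housing, blue_housing, black_housing's own z axis and vertical below 0.08 rad and height (world z) of each of grey_housing, red_housing, blue_housing, black_housing below 0.006 m and linear speed of each of grey_lid, grey_housing, red_lid, red_housing, blue_lid, blue_housing, black_lid, black_housing below 0.02 m/s and horizontal distance between red_lid and red_housing below 0.006 m and z of red_lid in the frame of red_housing between 0.057 and 0.063 m and angle between the z axis of red_lid and the z axis of red_housing, either way round below 0.1 rad and horizontal distance between blue_lid and blue_housing below 0.006 m and z of blue_lid in the frame of blue_housing between 0.065 and 0.071 m and angle between the z axis of blue_lid and the z axis of blue_housing, either way round below 0.1 rad and horizontal distance between black_lid and black_housing below 0.006 m and z of black_lid in the frame of black_housing between 0.073 and 0.079 m and angle between the z axis of black_lid and the z axis of black_housing, either way round below 0.1 rad); the robot touches nothing.
It fails at once if a housing is knocked over (angle between any of grey_housing, red_housing, blue_housing, black_housing's own z axis and vertical above 0.5 rad).
It fails at once if the oil bottle is moved by more than 30 mm or tipped (distance of oil_bottle from where it was at the start of the episode above 0.03 m or angle between oil_bottle's own z axis and vertical above 0.4 rad).
It fails at once if the pneumatic cylinder is moved by more than 30 mm (distance of air_cylinder from where it was at the start of the episode above 0.03 m).
It also fails if it takes over 109 s, if anything falls off the work surface, if the arm or the gripper's body presses on something with over 40 N, if the wrist force passes 120 N, or if a joint passes its speed limit or range.

## Robot

A 6-joint arm with a two-finger parallel gripper is mounted at the origin on a cart in front of the work surface, level with it; the furniture and walls round the work are solid. World frame = base frame: x ahead of the robot, y to its left, z up, the work surface at z = 0. Lengths are in mm, angles in degrees, forces in N, time in s.
With the tool pointing down it reaches from about 350 to 850 mm from the base axis. Payload 8.1 kg.
Tool frame: the origin (TCP) lies between the finger pads; the fingertips stand 22 mm ahead of it and the grasp point (between the pads) lies 3 mm ahead of it; z points along the fingers, y is the line along which they close (so a half turn about z gives the same grasp; the last joint's range is limited). The gripper opens to 85 mm and grips with 20 to 120 N. Pads are 22 mm wide; open, the fingers measure 114 mm over their backs; the gripper's body (76 mm by 85 mm) begins 54 mm behind the grasp point. The pads swing forward as they close: fully open they stand 13 mm farther back than shut.
Start: joints at [64.549, 7.471, 85.268, -0, 87.261, -4.893], TCP at [210.67, 561.804, 253.292] pointing down, gripper open.
Joint ranges: [-169.43, 169.43], [-51.17, 129.36], [1.28, 143.12], [-76.62, 256.62], [0, 156.53], [-152.29, 152.29]. Speed limits (degrees/s): [136.94, 136.94, 159.86, 180, 180, 180].

## Interface

Orientations are given as [roll, pitch, yaw] about the fixed x, y, z axes, in that order (R = Rz(yaw) Ry(pitch) Rx(roll)).
In Python, from bench import r, vision gives the robot as it stands.
- The arm moves only by the tool step_arm, never from a script. Its argument "targets" is a list that holds one entry, the list of rows, each a list of 6 numbers: the shift along the world's x, y, z in mm, then the turn, a rotation vector about the world's x, y, z in rad. In form: [[[x, y, z, rx, ry, rz], ...]]. A call has 1 to 12 rows; each row is the pose to reach, as a shift and turn from the pose commanded when the call began; what a row does not reach only later rows make up. A row lasts 1/12 s, in which the tool goes at most 41.7 mm and 7.16 degrees, less where a joint would pass 70% of its speed; a pose out of reach is approached as far as the arm can. A call with a gripper value outside its range is refused whole. "fingers" is the gripper's target within -1 to 1 (shut at 1, half-way at 0, fully open at -1), set as the call begins (left out, the last holds). The fingers move at their own pace and stop on an object; "newtons" is the grip in N (left out, the last holds). Time passes only in rows, so rows that repeat a pose let the fingers close. It gives the time, the measured TCP pose, the force, the opening and the grip force at its end, in the units of the state.
- r.sense(): the state, without advancing time (a new reading comes with each control period).
- vision.snapshot(name): name is "scene" or "top" or "wrist"; returns a dict with "img" (480x640x3 uint8, blue, green, red), "mtx" (3x3 intrinsics, pixels), "eye" and "attitude" of the camera in the world. Camera axes: x right, y up, looking along -z (the intrinsics and any distortion apply to the point x, -y, -z); pixel columns grow to the right and rows downward; lengths in mm; the calibration is good to about 2 mm. A picture is of the moment at which its call begins. There is no depth.
- r.hand_in(): hands the job in; it is judged then, once.
The state is a dict: "time": time; "joint_pos": joint angles; "qd": joint speeds; "joint_efforts": joint torques, N m; "tool_pos": TCP position; "tcp_rot": TCP orientation; "ft_force": force on the tool from outside, world axes, zero at the start; "wrist_torque": the same for the moment, N m; "finger_gap": finger opening in mm; "grip_force": force on a finger pad.
Only numpy, scipy, OpenCV 4.12 (cv2) and the standard library are available. Lean on these libraries where they do the work, as an engineer would, in place of code of your own. Each camera call takes 0.05 s, during which the arm holds its last target. There are 200 camera calls.

## Working session

There is one attempt and no reset: what is moved stays moved. The work goes in short steps, Python scripts to look and compute and a tool call to move; the robot and the scene stay as the last step left them, time stands still between calls to the robot, and variables do not carry over. Pictures are saved under pics/ and viewed, at most 15 in all, crops included, and the job is handed in when it is done.

Besides the shell and the picture viewer there is one more tool, called by a JSON object that holds its "op" and its "data", one argument or row to a line. step_arm: Moves the arm, as the interface text tells. Its arguments: {"type":"object","properties":{"targets":{"type":"array"},"fingers":{"type":"number"},"newtons":{"type":"number"}},"required":["targets"]}

```bash
ls; mkdir -p pics; cat > h.py <<'E'
import cv2,numpy as np
from bench import r,vision
def snap(n,f=None):
    s=vision.snapshot(n)
    if f: cv2.imwrite('pics/'+f,s['img'])
    return s
E
python3 - <<'E'
from h import *
for n in('scene','top'):
    s=snap(n,n+'0.png'); print(n,{k:v for k,v in s.items() if k!='img'})
print(r.sense())
E
```

```text
pics
scene {'mtx': array([[568.88304703,   0.        , 321.05082429],
       [  0.        , 568.88304703, 240.06152265],
       [  0.        ,   0.        ,   1.        ]]), 'eye': array([ 143.06361674, -719.04936365,  674.52915485]), 'attitude': array([ 59.70986425,  -0.18752927, -26.5927912 ])}
top {'mtx': array([[466.38421066,   0.        , 321.46444359],
       [  0.        , 466.38421066, 242.14451877],
       [  0.        ,   0.        ,   1.        ]]), 'eye': array([401.08286254, 229.43055912, 963.14494713]), 'attitude': array([ 1.42247351e+01,  7.31785470e-02, -9.82659164e+01])}
{'time': 0.1, 'joint_pos': array([ 6.45490382e+01,  7.51223909e+00,  8.53256354e+01, -1.67481050e-03,
        8.72602837e+01, -4.89322086e+00]), 'qd': array([-0.03611022, -0.06830114, -0.16891348,  0.02164412,  0.03907789,
       -0.03971803]), 'joint_efforts': array([ 1.61295517e-03, -5.70955324e+01, -5.01939046e+01, -1.23569116e-04,
        8.20453773e-03,  8.35004948e-05]), 'tool_pos': array([210.47761553, 561.36815565, 252.30920997]), 'tcp_rot': array([-1.79902057e+02, -6.70613350e-03,  1.59442335e+02]), 'ft_force': array([ 0.11462389, -0.30655084, -0.14504587]), 'wrist_torque': array([ 0.0321369 ,  0.0166053 , -0.02545893]), 'grip_force': 0.0, 'finger_gap': 85.18607895732877}
```

View pics/scene0.png

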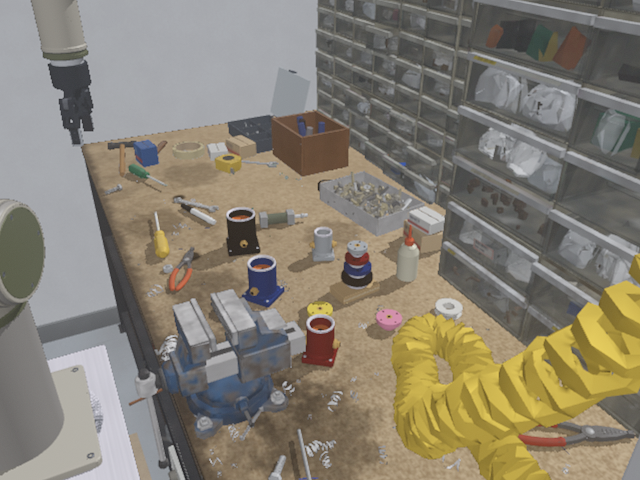

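View pics/top0.png

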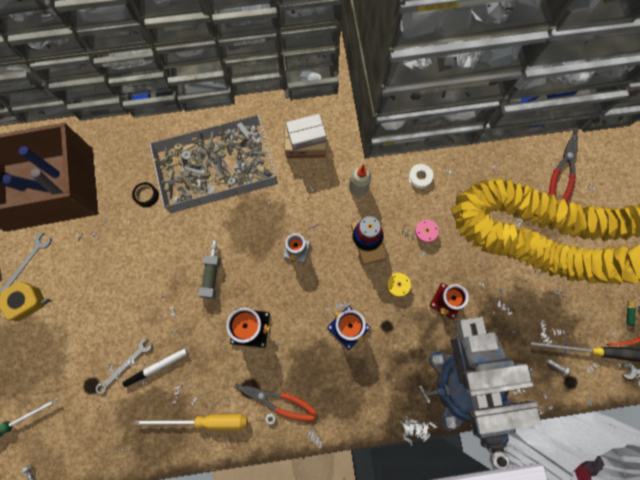

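```bash
cat >> h.py <<'E'
from scipy.spatial.transform import Rotation as R
def ray(s,p):
    d=np.linalg.inv(s['mtx'])@[p[0],p[1],1.]
    return s['eye'],R.from_euler('xyz',s['attitude'],degrees=True).apply([d[0],-d[1],-d[2]])
def onz(s,p,z):
    e,d=ray(s,p); return e+d*(z-e[2])/d[2]
def tri(s1,p1,s2,p2):
    a,u=ray(s1,p1);b,v=ray(s2,p2);A=np.stack([u,-v],1)
    t=np.linalg.lstsq(A,b-a,rcond=None)[0];x,y=a+t[0]*u,b+t[1]*v
    return (x+y)/2,np.linalg.norm(x-y)
def proj(s,P):
    c=R.from_euler('xyz',s['attitude'],degrees=True).inv().apply(np.array(P)-s['eye'])
    q=s['mtx']@[c[0],-c[1],-c[2]];return q[:2]/q[2]
E
python3 - <<'E'
from h import *
t=vision.snapshot('top');s=vision.snapshot('scene')
T={'grey':(296,243,64),'black':(245,325,88),'blue':(350,324,80),'red':(454.5,296,72),'stack':(370,226,106)}
S={'grey':(323,232),'black':(241,215),'blue':(262,264),'red':(320,324),'stack':(357,246)}
for k in T:
    print(k,onz(t,T[k][:2],T[k][2]).round(),tri(t,T[k][:2],s,S[k]))
print('bottle top',tri(t,(361,170),s,(409,230)),'bottle base',onz(s,(407,276),0))
print('vise jaw ',tri(t,(478,322),s,(230,293)), tri(t,(463,322),s,(213,295)))
im=cv2.resize(t['img'][200:350,220:420],None,fx=4,fy=4,interpolation=cv2.INTER_CUBIC);cv2.imwrite('pics/c1.png',im)
E
```

```text
grey [632. 248.  64.] (array([633.58785839, 248.0218786 ,  61.42513671]), np.float64(1.135685800450725))
black [484. 362.  88.] (array([485.99748702, 361.88133942,  84.02858388]), np.float64(2.367671605616806))
blue [459. 168.  80.] (array([459.73594082, 167.68272989,  74.00216934]), np.float64(1.0844072709621548))
red [483. -39.  72.] (array([483.23681573, -40.23795911,  66.62040787]), np.float64(0.21883746116367925))
stack [634. 103. 106.] (array([635.06350681, 102.48574157, 103.55861979]), np.float64(0.033493411331284154))
bottle top (array([751.5579912 , 100.3889846 , 110.32193067]), np.float64(5.884075986074998)) bottle base [757.89415279  96.51509752   0.        ]
vise jaw  (array([381.90469017, -29.11270678, 168.2093745 ]), np.float64(88.82780198607767)) (array([373.48507051,  -6.67726337, 156.64281344]), np.float64(113.58193578211893))
```

View pics/c1.png

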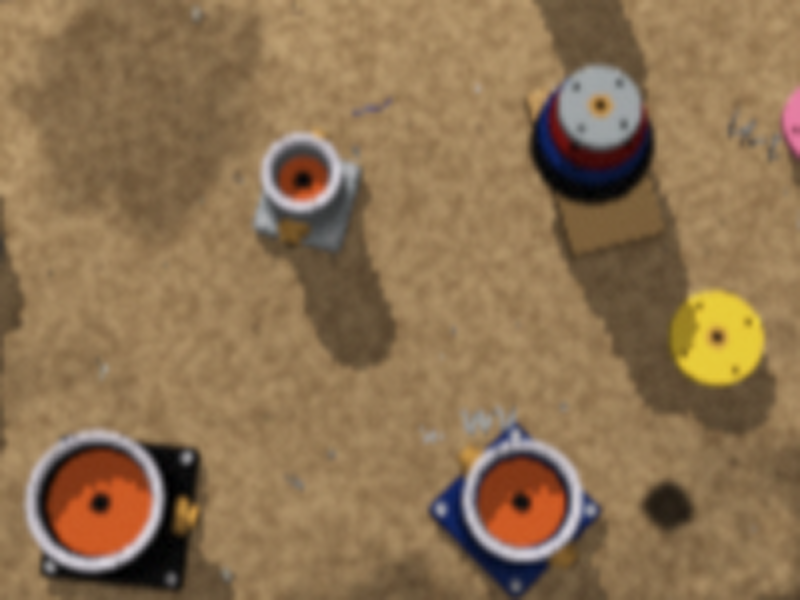

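```bash
python3 - <<'E'
from h import *
t=vision.snapshot('top');s=vision.snapshot('scene')
o=np.hstack([cv2.resize(t['img'][270:470,410:560],None,fx=2.6,fy=2.6),cv2.resize(s['img'][280:430,160:320],None,fx=2.5,fy=3.4667)]);print(o.shape)
cv2.imwrite('pics/c2.png',o)
print(tri(t,(484,318),s,(303,328)),tri(t,(466,366),s,(213,295)))
k={'grey':(295,243,64),'black':(244,324.7,88),'blue':(350.4,324.4,80),'red':(454.5,296,72),'stack':(369.7,226.5,106)}
for n,p in k.items(): print(n,onz(t,p[:2],p[2]).round(1))
E
```

```text
(520, 790, 3)
(array([434.11546383, -75.27289118, 100.83760681]), np.float64(2.6065414347858695)) (array([337.31363875,  -3.4533578 , 153.3917384 ]), np.float64(41.10153832479315))
grey [632.7 250.1  64. ]
black [485.3 363.4  88. ]
blue [458.  167.6  80. ]
red [482.8 -38.7  72. ]
stack [633.5 103.6 106. ]
```

View pics/c2.png

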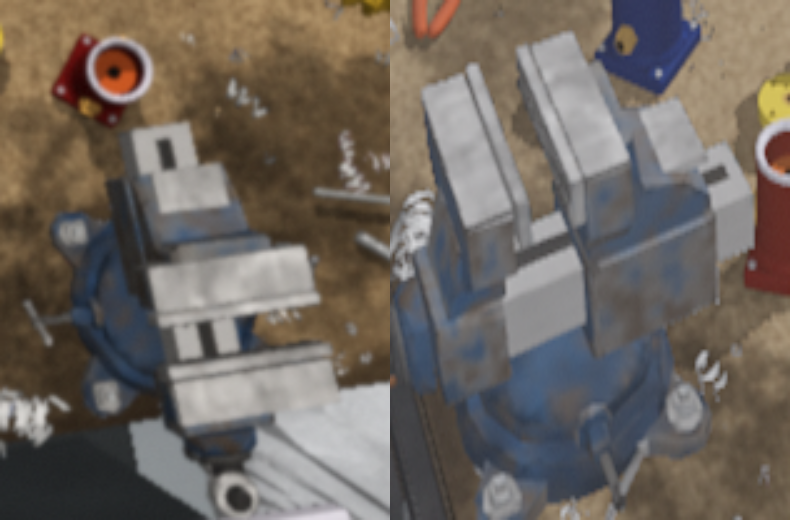

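{"op": "step_arm", "data": {
  "targets": [
    [[422,-458,-3,0,0,0.359],[422,-458,-3,0,0,0.359],[422,-458,-3,0,0,0.359],[422,-458,-3,0,0,0.359],[422,-458,-3,0,0,0.359],[422,-458,-3,0,0,0.359],[422,-458,-3,0,0,0.359],[422,-458,-3,0,0,0.359],[422,-458,-3,0,0,0.359],[422,-458,-3,0,0,0.359],[422,-458,-3,0,0,0.359],[422,-458,-3,0,0,0.359]]
  ],
  "fingers": -0.3
}}

```text
time: 1.3
tool_pos: [546.2, 197.1, 251.1]
tcp_rot: [180.0, 0.0, -180.0]
ft_force: [-0.3, -0.5, 1.2]
finger_gap: 55.3
grip_force: 0.0
```

{"op": "step_arm", "data": {
  "targets": [
    [[0,0,0,0,0,0],[0,0,0,0,0,0],[0,0,0,0,0,0],[0,0,0,0,0,0]]
  ]
}}

```text
time: 1.63
tool_pos: [544.4, 199.9, 250.9]
tcp_rot: [180.0, -0.0, -179.9]
ft_force: [0.2, -0.4, 0.6]
finger_gap: 55.3
grip_force: 0.0
```

{"op": "step_arm", "data": {
  "targets": [
    [[89,-96,-20,0,0,0],[89,-96,-20,0,0,0],[89,-96,-20,0,0,0],[89,-96,-20,0,0,0],[89,-96,-20,0,0,0],[89,-96,-20,0,0,0]]
  ]
}}

```text
time: 2.13
tool_pos: [633.4, 104.2, 230.7]
tcp_rot: [180.0, -0.1, -179.9]
ft_force: [-0.6, 0.3, -0.2]
finger_gap: 55.6
grip_force: 0.0
```

```bash
python3 - <<'E'
from h import *
w=snap('wrist','w1.png'); q=r.sense(); print(w['eye'],w['attitude'],q['tool_pos'],q['tcp_rot'],w['mtx'][0],proj(w,(633.5,103.6,106)))
E
```

```text
[552.33278286 104.48783533 351.068291  ] [-1.82889936e+01 -1.86134051e-02  9.00506355e+01] [633.31807175 104.73941933 231.12732187] [ 1.79962130e+02 -1.78783102e-02 -1.79897212e+02] [401.27559737   0.         317.3321426 ] [315.71686899 241.40471958]
```

View pics/w1.png

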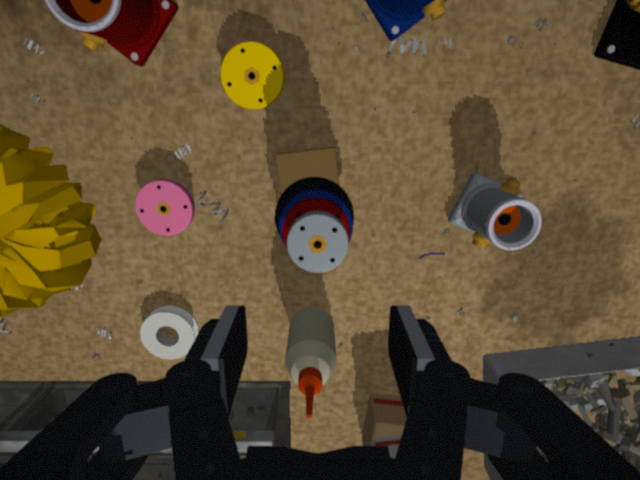

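{"op": "step_arm", "data": {
  "targets": [
    [[-73,76,-70,0,0,0],[-73,76,-130,0,0,0],[-73,76,-170,0,0,0],[-73,76,-185,0,0,0],[-73,76,-195,0,0,0],[-73,76,-195,0,0,0],[-73,76,-195,0,0,0],[-73,76,-195,0,0,0]]
  ],
  "fingers": 0.06
}}

```text
time: 2.85
tool_pos: [559.4, 180.4, 35.8]
tcp_rot: [-180.0, -0.1, -179.8]
ft_force: [-1.0, 0.4, 0.1]
finger_gap: 40.4
grip_force: 0.0
```

{"op": "step_arm", "data": {
  "targets": [
    [[0,0,-2,0,0,0],[0,0,-4,0,0,0],[0,0,-6,0,0,0],[0,0,-7,0,0,0],[0,0,-8,0,0,0],[0,0,-8,0,0,0]]
  ]
}}

```text
time: 3.35
tool_pos: [561.3, 178.7, 28.1]
tcp_rot: [180.0, 0.0, 180.0]
ft_force: [0.1, 0.3, 0.8]
finger_gap: 40.6
grip_force: 0.0
```

{"op": "step_arm", "data": {
  "targets": [
    [[0,0,-1,0,0,0],[0,0,-2,0,0,0],[0,0,-2,0,0,0],[0,0,-2,0,0,0]]
  ]
}}

```text
time: 3.68
tool_pos: [560.9, 178.9, 25.7]
tcp_rot: [-180.0, -0.0, -180.0]
ft_force: [-0.2, 0.5, -0.1]
finger_gap: 40.3
grip_force: 0.0
```

{"op": "step_arm", "data": {
  "targets": [
    [[0,0,-1,0,0,0],[0,0,-2,0,0,0],[0,0,-3,0,0,0],[0,0,-3,0,0,0]]
  ]
}}

```text
time: 4.02
tool_pos: [560.9, 179.0, 22.6]
tcp_rot: [-180.0, -0.0, -180.0]
ft_force: [-0.1, 0.4, 0.9]
finger_gap: 40.5
grip_force: 0.0
```

{"op": "step_arm", "data": {
  "targets": [
    [[0,0,-1,0,0,0],[0,0,-2,0,0,0],[0,0,-2,0,0,0]]
  ]
}}

```text
time: 4.27
tool_pos: [560.9, 178.9, 20.6]
tcp_rot: [-180.0, -0.0, -180.0]
ft_force: [0.1, 0.1, -0.1]
finger_gap: 40.3
grip_force: 0.0
```

{"op": "step_arm", "data": {
  "targets": [
    [[0,0,-1,0,0,0],[0,0,-2,0,0,0],[0,0,-2,0,0,0]]
  ]
}}

```text
time: 4.52
tool_pos: [561.1, 179.0, 20.5]
tcp_rot: [-180.0, -0.0, -180.0]
ft_force: [-8.9, -1.9, 15.8]
finger_gap: 40.3
grip_force: 8.1
```

{"op": "step_arm", "data": {
  "targets": [
    [[0,0,-1,0,0,0],[0,0,-1,0,0,0]]
  ]
}}

```text
time: 4.68
tool_pos: [561.1, 179.0, 20.4]
tcp_rot: [-180.0, -0.0, -180.0]
ft_force: [-13.6, -3.8, 24.0]
finger_gap: 39.8
grip_force: 12.6
```

{"op": "step_arm", "data": {
  "targets": [
    [[0,0,41,0,0,0],[0,0,82,0,0,0],[0,0,123,0,0,0],[35,-36,130,0,0,0],[73,-74,130,0,0,0],[73,-74,130,0,0,0],[73,-74,130,0,0,0],[73,-74,115,0,0,0],[73,-74,105,0,0,0],[73,-74,100,0,0,0],[73,-74,100,0,0,0],[73,-74,100,0,0,0]]
  ],
  "fingers": -0.25
}}

```text
time: 5.68
tool_pos: [633.3, 105.5, 117.3]
tcp_rot: [-180.0, -0.1, -179.9]
ft_force: [0.7, -0.1, -0.0]
finger_gap: 53.4
grip_force: 0.0
```

{"op": "step_arm", "data": {
  "targets": [
    [[0,0,0,0,0,0],[0,0,0,0,0,0],[0,0,0,0,0,0],[0,0,0,0,0,0],[0,0,0,0,0,0]]
  ],
  "fingers": 0.3,
  "newtons": 40
}}

```text
time: 6.1
tool_pos: [634.6, 105.2, 118.8]
tcp_rot: [180.0, 0.1, -180.0]
ft_force: [-0.3, 1.3, 4.1]
finger_gap: 37.9
grip_force: 40.3
```

```bash
python3 - <<'E'
from h import *
w=snap('wrist','w2.png'); q=r.sense(); print(q['tool_pos'],q['finger_gap'],q['grip_force'])
E
```

```text
[634.58065767 105.16134334 118.79083795] 37.80905831017262 40.4047966003418
```

View pics/w2.png

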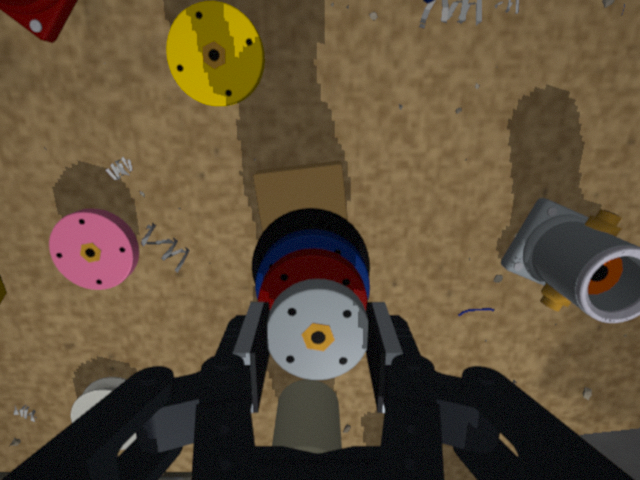

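```bash
python3 - <<'E'
from h import *
w={'eye':np.array([552.33,104.49,351.07]),'attitude':np.array([-18.289,-.0186,90.05]),'mtx':vision.snapshot('wrist')['mtx']}
print(onz(w,(514,221),64),onz(w,(318,242),106), onz(w,(84,-5),72))
print(onz(w,(251.5,75),15),onz(w,(165,208),15))
E
```

```text
[631.36236479 250.43688208  64.        ] [633.90031093 105.07061974 106.        ] [486.81876817 -37.54997046  72.        ]
[527.674651    53.50214986  15.        ] [633.52607056 -26.10825455  15.        ]
```

{"op": "step_arm", "data": {
  "targets": [
    [[0,0,5,0,0,0],[0,0,12,0,0,0],[0,0,20,0,0,0],[0,0,20,0,0,0]]
  ]
}}

```text
time: 6.53
tool_pos: [635.2, 105.0, 140.4]
tcp_rot: [180.0, 0.2, -180.0]
ft_force: [0.7, 0.1, -0.7]
finger_gap: 38.0
grip_force: 40.1
```

{"op": "step_arm", "data": {
  "targets": [
    [[0,40,0,0,0,0],[-1,80,0,0,0,0],[-2,115,0,0,0,0],[-2,138,0,0,0,0],[-2,145,0,0,0,0],[-2,145,0,0,0,0],[-2,145,-15,0,0,0],[-2,145,-25,0,0,0],[-2,145,-30,0,0,0],[-2,145,-30,0,0,0]]
  ]
}}

```text
time: 7.37
tool_pos: [630.5, 247.9, 104.4]
tcp_rot: [-179.9, -0.3, 179.9]
ft_force: [-1.1, -0.2, -0.8]
finger_gap: 37.5
grip_force: 40.2
```

```bash
python3 - <<'E'
from h import *
w=snap('wrist'); s=snap('scene'); q=r.sense(); print(q['tool_pos'],q['ft_force'],proj(w,(632,250,64)),proj(s,(632,250,64)))
a=cv2.resize(w['img'][200:480,170:470],(400,373)); b=cv2.resize(s['img'][190:283,280:380],(400,373),interpolation=cv2.INTER_CUBIC)
cv2.imwrite('pics/c3.png',np.hstack([a,b]))
E
```

```text
[631.70335508 248.77609442 106.93162976] [ 0.48676739 -0.27921315 -0.27135067] [321.19929509 304.42933275] [321.70057072 230.80193141]
```

View pics/c3.png

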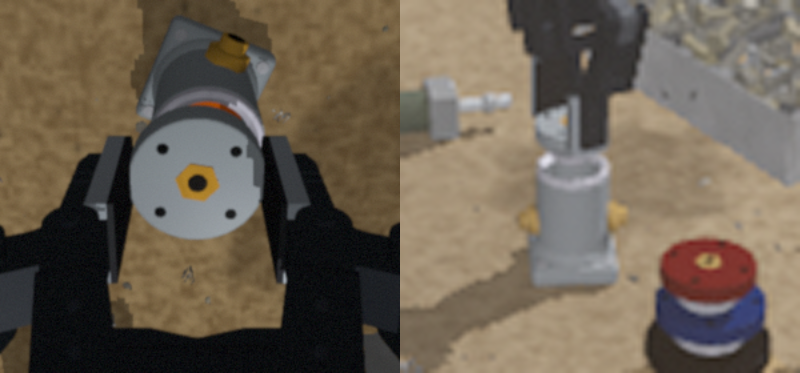

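{"op": "step_arm", "data": {
  "targets": [
    [[0,1.5,-2,0,0,0],[0,1.5,-5,0,0,0],[0,1.5,-8,0,0,0],[0,1.5,-11,0,0,0],[0,1.5,-14,0,0,0],[0,1.5,-16,0,0,0],[0,1.5,-16,0,0,0]]
  ]
}}

```text
time: 8.05
tool_pos: [631.7, 251.4, 91.1]
tcp_rot: [-180.0, -0.1, -180.0]
ft_force: [-0.9, 0.2, -0.9]
finger_gap: 37.7
grip_force: 40.2
```

{"op": "step_arm", "data": {
  "targets": [
    [[0,0,-2,0,0,0],[0,0,-4,0,0,0],[0,0,-5,0,0,0],[0,0,-5,0,0,0]]
  ]
}}

```text
time: 8.38
tool_pos: [632.2, 251.6, 87.1]
tcp_rot: [180.0, 0.0, -180.0]
ft_force: [0.2, -0.1, 0.4]
finger_gap: 38.0
grip_force: 40.2
```

{"op": "step_arm", "data": {
  "targets": [
    [[0,0,-1,0,0,0],[0,0,-1,0,0,0],[0,0,-2,0,0,0],[0,0,-2,0,0,0]]
  ]
}}

```text
time: 8.72
tool_pos: [632.7, 252.0, 86.9]
tcp_rot: [179.9, 0.1, -180.0]
ft_force: [-3.8, -1.6, 9.2]
finger_gap: 38.0
grip_force: 41.1
```

{"op": "step_arm", "data": {
  "targets": [
    [[0,0,0,0,0,0],[0,0,0,0,0,0],[0,0,0,0,0,0]]
  ],
  "fingers": -0.15
}}

```text
time: 8.97
tool_pos: [631.9, 251.4, 84.6]
tcp_rot: [-180.0, -0.0, -180.0]
ft_force: [0.3, -0.3, 0.4]
finger_gap: 48.8
grip_force: 0.0
```

{"op": "step_arm", "data": {
  "targets": [
    [[0,0,20,0,0,0],[0,0,60,0,0,0],[0,-40,70,0,0,0],[0,-80,75,0,0,0],[0,-80,75,0,0,0],[0,-80,75,0,0,0]]
  ]
}}

```text
time: 9.47
tool_pos: [632.5, 169.3, 160.5]
tcp_rot: [-180.0, 0.0, 179.8]
ft_force: [-0.7, -0.1, -0.4]
finger_gap: 49.1
grip_force: 0.0
```

```bash
python3 - <<'E'
from h import *
w=snap('wrist','w4.png');  q=r.sense(); print(q['tool_pos'],w['eye'],w['attitude'])
print(proj(w,(632,251.5,74)),proj(w,(633.5,104.5,84)))
E
```

```text
[632.06694541 170.67847965 159.7800252 ] [551.20690267 170.02241325 280.71426767] [-1.83924167e+01  1.49987403e-02  8.98261045e+01]
[465.44835762 261.46576066] [194.29350847 271.72304446]
```

View pics/w4.png

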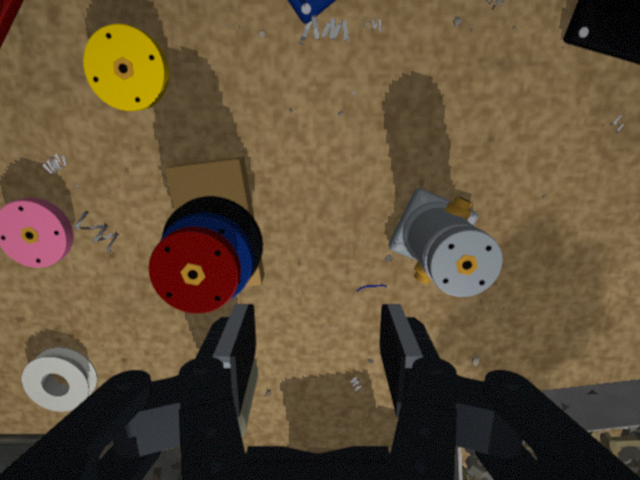

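{"op": "step_arm", "data": {
  "targets": [
    [[2,-35,0,0,0,0],[2,-62,0,0,0,0],[2,-67,-5,0,0,0],[2,-67,-25,0,0,0],[2,-67,-45,0,0,0],[2,-67,-58,0,0,0],[2,-67,-65,0,0,0],[2,-67,-65,0,0,0],[2,-67,-65,0,0,0]]
  ],
  "fingers": -0.4
}}

```text
time: 10.27
tool_pos: [633.8, 105.2, 94.6]
tcp_rot: [180.0, -0.1, -179.9]
ft_force: [0.6, -1.2, 0.6]
finger_gap: 59.9
grip_force: 0.0
```

{"op": "step_arm", "data": {
  "targets": [
    [[0,0,0,0,0,0],[0,0,0,0,0,0],[0,0,0,0,0,0],[0,0,0,0,0,0],[0,0,0,0,0,0]]
  ],
  "fingers": 0.15
}}

```text
time: 10.68
tool_pos: [635.2, 104.7, 96.6]
tcp_rot: [180.0, 0.2, -180.0]
ft_force: [0.0, -0.1, 5.7]
finger_gap: 45.7
grip_force: 41.4
```

{"op": "step_arm", "data": {
  "targets": [
    [[0,0,5,0,0,0],[0,0,12,0,0,0],[0,0,25,0,0,0],[0,0,50,0,0,0],[0,0,50,0,0,0]]
  ]
}}

```text
time: 11.1
tool_pos: [636.8, 104.7, 151.3]
tcp_rot: [180.0, 0.4, -180.0]
ft_force: [1.9, 0.4, 1.9]
finger_gap: 45.3
grip_force: 41.0
```

{"op": "step_arm", "data": {
  "targets": [
    [[-28,-26,0,0,0,0],[-55,-52,0,0,0,0],[-82,-78,0,0,0,0],[-110,-104,0,0,0,0],[-135,-128,0,0,0,0],[-147,-139,0,0,0,0],[-150,-142,0,0,0,0],[-150,-142,-10,0,0,0],[-150,-142,-20,0,0,0],[-150,-142,-24,0,0,0],[-150,-142,-24,0,0,0],[-150,-142,-24,0,0,0]]
  ]
}}

```text
time: 12.1
tool_pos: [483.9, -36.8, 120.0]
tcp_rot: [180.0, -0.1, -179.9]
ft_force: [-0.5, -0.0, 0.2]
finger_gap: 45.9
grip_force: 41.1
```

```bash
python3 - <<'E'
from h import *
w=snap('wrist'); t=snap('top'); q=r.sense(); print(q['tool_pos'],q['ft_force'],proj(w,(484,-38,72)),proj(w,(q['tool_pos'][0],q['tool_pos'][1],q['tool_pos'][2]-12.6)))
a=cv2.resize(w['img'][160:480,150:490],(425,400)); b=cv2.resize(t['img'][240:340,400:493],(372,400),interpolation=cv2.INTER_CUBIC)
cv2.imwrite('pics/c5.png',np.hstack([a,b]))
E
```

```text
[484.42187877 -37.045962   120.84229179] [ 0.33486495  0.64462558 -1.61926165] [313.65371634 293.80866264] [315.37533166 336.95530434]
```

View pics/c5.png

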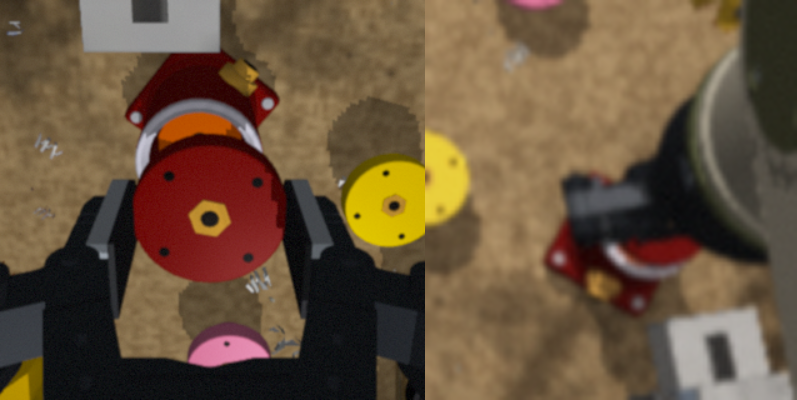

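```bash
python3 - <<'E'
from h import *
w=snap('wrist')
for x in (456,458,460,462): print(x,proj(w,(x,-41,72)))
print(proj(w,(484,-41-24,72)),proj(w,(484,-41+24,72)))
g=w['img'];h=cv2.cvtColor(g,cv2.COLOR_BGR2HSV)
for row in (262,268,274):
    b=np.where((g[row].min(1)>110)&(h[row,:,1]<60))[0]; b=b[(b>240)&(b<380)];print(row,b.min(),b.max())
c=np.where((g[:,309].min(1)>110)&(h[:,309,1]<60))[0];print(c)
E
```

```text
456 [307.48910746 234.17446214]
458 [307.51894421 238.48320336]
460 [307.54857069 242.76157938]
462 [307.57798911 247.00991006]
[256.11138967 291.79122794] [359.66238906 291.90018224]
262 267 353
268 263 356
274 261 359
[  9  10  11  12  13  14  15  16  17  18  19  20  21  22  23  24  25  26
  27  28  29  30  31  32  33  34  35  36  37  38  39  40  41  42  43  44
  45  46  47  48  49  50  51  52  53  54  55  56  57  58  59  60  61  62
  63  64  65  66  67  68  69  70  71  72  73  74  75  76  77  78  79  80
  81  82  83  84  85  86  87  88  89  90  91  92  93  94  95  96  97  98
  99 100 101 102 103 104 105 106 107 108 109 110 111 112 113 114 115 116
 117 118 119 120 121 122 123 124 125 126 127 128 129 130 131 132 133 134
 135 136 137 138 139 140 141 142 143 144 145 146 147 148 149 150 151 152
 153 154 155 156 157 158 159 160 161 162 163 164 165 166 167 168 169 170
 171 172 173 174 175 176 177 178 179 180 181 182 183 184 185 186 187 188
 189 190 191 192 193 194 195 196 197 198 199 240 241 242 243 244]
```

{"op": "step_arm", "data": {
  "targets": [
    [[0,-4,0,0,0,0],[0,-4,-3,0,0,0],[0,-4,-7,0,0,0],[0,-4,-11,0,0,0],[0,-4,-14,0,0,0],[0,-4,-17,0,0,0],[0,-4,-20,0,0,0],[0,-4,-20,0,0,0]]
  ]
}}

```text
time: 12.92
tool_pos: [483.5, -41.4, 100.0]
tcp_rot: [180.0, -0.1, -180.0]
ft_force: [-0.6, 0.2, -1.4]
finger_gap: 45.6
grip_force: 41.1
```

{"op": "step_arm", "data": {
  "targets": [
    [[0,0,-2,0,0,0],[0,0,-4,0,0,0],[0,0,-5,0,0,0],[0,0,-6,0,0,0],[0,0,-7,0,0,0],[0,0,-7,0,0,0]]
  ]
}}

```text
time: 13.42
tool_pos: [484.2, -41.5, 94.6]
tcp_rot: [180.0, 0.0, -180.0]
ft_force: [-5.6, 0.9, 8.3]
finger_gap: 45.9
grip_force: 41.8
```

{"op": "step_arm", "data": {
  "targets": [
    [[0,0,0,0,0,0],[0,0,0,0,0,0],[0,0,0,0,0,0]]
  ],
  "fingers": -0.36
}}

```text
time: 13.67
tool_pos: [484.3, -41.6, 93.9]
tcp_rot: [-180.0, 0.0, -180.0]
ft_force: [-0.1, 0.5, 0.0]
finger_gap: 57.9
grip_force: 0.0
```

{"op": "step_arm", "data": {
  "targets": [
    [[0,0,15,0,0,0],[0,0,50,0,0,0],[30,30,70,0,0,0],[60,60,70,0,0,0],[88,86,70,0,0,0],[115,112,70,0,0,0],[130,120,70,0,0,0],[130,120,70,0,0,0],[130,120,70,0,0,0]]
  ]
}}

```text
time: 14.42
tool_pos: [614.3, 79.1, 163.2]
tcp_rot: [-180.0, -0.0, -179.9]
ft_force: [-0.3, -0.2, 0.1]
finger_gap: 57.9
grip_force: 0.0
```

```bash
python3 - <<'E'
from h import *
w=snap('wrist','w6.png');  q=r.sense(); print(q['tool_pos'],w['eye'],w['attitude'])
print(proj(w,(483,-41,82)),proj(w,(633.5,104.5,62)))
E
```

```text
[613.69170504  78.41523497 163.25672865] [533.15798716  79.46517941 283.59417839] [-1.82960055e+01  2.56595068e-02  9.00917515e+01]
[ 42.51392224 -12.67802935] [358.76018342 283.86452693]
```

View pics/w6.png

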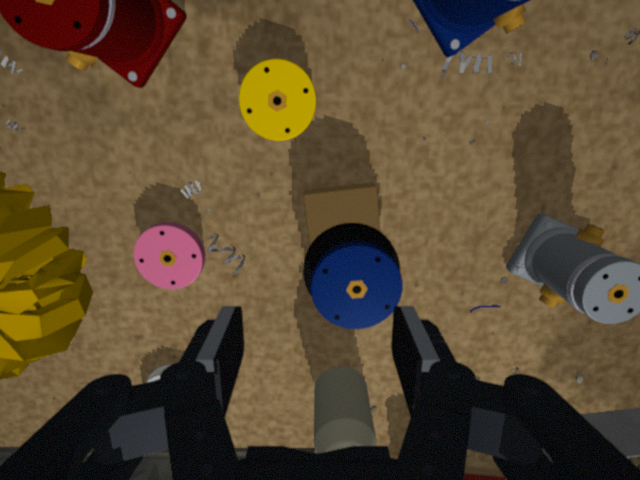

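{"op": "step_arm", "data": {
  "targets": [
    [[23,24.5,0,0,0,0],[23,24.5,-20,0,0,0],[23,24.5,-45,0,0,0],[23,24.5,-65,0,0,0],[23,24.5,-80,0,0,0],[23,24.5,-88,0,0,0],[23,24.5,-92,0,0,0],[23,24.5,-92,0,0,0],[23,24.5,-92,0,0,0]]
  ],
  "fingers": -0.65
}}

```text
time: 15.22
tool_pos: [637.5, 102.6, 73.1]
tcp_rot: [180.0, 0.1, 180.0]
ft_force: [0.6, -0.6, -0.5]
finger_gap: 70.6
grip_force: 0.0
```

{"op": "step_arm", "data": {
  "targets": [
    [[0,0,0,0,0,0],[0,0,0,0,0,0],[0,0,0,0,0,0],[0,0,0,0,0,0],[0,0,0,0,0,0]]
  ],
  "fingers": -0.05
}}

```text
time: 15.63
tool_pos: [638.4, 102.9, 74.1]
tcp_rot: [180.0, 0.2, -180.0]
ft_force: [-1.4, -1.4, 7.1]
finger_gap: 53.8
grip_force: 42.6
```

{"op": "step_arm", "data": {
  "targets": [
    [[0,0,5,0,0,0],[0,0,12,0,0,0],[0,0,25,0,0,0],[0,0,60,0,0,0],[0,0,75,0,0,0],[0,0,75,0,0,0]]
  ]
}}

```text
time: 16.13
tool_pos: [640.4, 103.3, 154.0]
tcp_rot: [180.0, 0.5, -180.0]
ft_force: [-0.0, 0.5, 0.0]
finger_gap: 53.4
grip_force: 42.3
```

{"op": "step_arm", "data": {
  "targets": [
    [[-35,13,0,0,0,0],[-70,26,0,0,0,0],[-105,39,0,0,0,0],[-140,52,0,0,0,0],[-168,62,0,0,0,0],[-178,65,-5,0,0,0],[-178,65,-18,0,0,0],[-178,65,-18,0,0,0],[-178,65,-18,0,0,0],[-178,65,-18,0,0,0]]
  ]
}}

```text
time: 16.97
tool_pos: [459.5, 167.9, 129.5]
tcp_rot: [180.0, 0.0, 180.0]
ft_force: [0.4, -0.0, -1.2]
finger_gap: 53.7
grip_force: 42.3
```

```bash
cat >> h.py <<'E'
def look(x,y,z,rad,f):
    w=snap('wrist'); q=r.sense(); p=q['tool_pos']; print(p,q['ft_force'])
    print('tcp-lid',proj(w,(p[0],p[1],p[2]-12)))
    g=w['img'];h=cv2.cvtColor(g,cv2.COLOR_BGR2HSV);m=(g.min(2)>110)&(h[:,:,1]<60)
    c=int(proj(w,(x,y,z))[0]);top=proj(w,(x-rad,y,z));print('pred rim far',top,'sides',proj(w,(x,y-rad,z)),proj(w,(x,y+rad,z)))
    print('far rows',np.where(m[200:330,c])[0][:8]+200)
    for row in range(int(top[1])+10,int(top[1])+50,6):
        b=np.where(m[row])[0];b=b[(b>c-80)&(b<c+80)]
        if len(b):print(row,b.min(),b.max(),(b.min()+b.max())/2)
    cv2.imwrite('pics/'+f,g[160:480,130:510])
E
python3 -c "
from h import *
look(458,168,80,28,'w7.png')"
```

```text
[459.77696178 167.86224781 129.66093867] [ 0.36054425  0.25208397 -1.08271301]
tcp-lid [316.15347772 336.29293149]
pred rim far [316.65233774 231.41764807] sides [256.36743172 289.12913422] [377.01295133 289.13217229]
far rows [233 234 235 236 237 238]
241 287 350 318.5
247 279 359 319.0
253 273 381 327.0
259 269 370 319.5
265 265 373 319.0
271 262 376 319.0
277 260 377 318.5
```

View pics/w7.png

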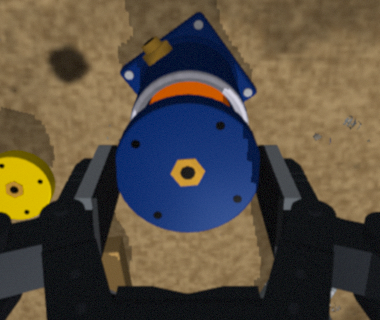

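{"op": "step_arm", "data": {
  "targets": [
    [[0.5,0.5,-4,0,0,0],[0.5,0.5,-8,0,0,0],[0.5,0.5,-12,0,0,0],[0.5,0.5,-15,0,0,0],[0.5,0.5,-18,0,0,0],[0.5,0.5,-21,0,0,0],[0.5,0.5,-21,0,0,0]]
  ]
}}

```text
time: 17.6
tool_pos: [459.0, 168.3, 107.0]
tcp_rot: [-180.0, -0.1, -180.0]
ft_force: [-1.2, -0.2, -0.8]
finger_gap: 53.8
grip_force: 42.3
```

{"op": "step_arm", "data": {
  "targets": [
    [[0,0,-2,0,0,0],[0,0,-4,0,0,0],[0,0,-5,0,0,0],[0,0,-6,0,0,0],[0,0,-7,0,0,0],[0,0,-7,0,0,0]]
  ]
}}

```text
time: 18.1
tool_pos: [459.8, 168.6, 102.1]
tcp_rot: [180.0, 0.0, -180.0]
ft_force: [-5.6, -1.5, 10.6]
finger_gap: 53.7
grip_force: 43.3
```

{"op": "step_arm", "data": {
  "targets": [
    [[0,0,0,0,0,0],[0,0,0,0,0,0],[0,0,0,0,0,0]]
  ],
  "fingers": -0.6
}}

```text
time: 18.35
tool_pos: [459.7, 168.5, 100.9]
tcp_rot: [180.0, 0.0, -180.0]
ft_force: [0.4, 0.9, 0.0]
finger_gap: 68.6
grip_force: 0.0
```

{"op": "step_arm", "data": {
  "targets": [
    [[0,0,15,0,0,0],[0,0,40,0,0,0],[35,-15,50,0,0,0],[70,-29,50,0,0,0],[105,-43,50,0,0,0],[140,-56,50,0,0,0],[155,-65,50,0,0,0],[155,-65,50,0,0,0],[155,-65,50,0,0,0]]
  ]
}}

```text
time: 19.1
tool_pos: [614.9, 102.8, 150.2]
tcp_rot: [180.0, -0.1, 179.9]
ft_force: [-0.3, 0.2, 0.2]
finger_gap: 68.1
grip_force: 0.0
```

```bash
python3 - <<'E'
from h import *
w=snap('wrist','w8.png');  q=r.sense(); print(q['tool_pos'])
print(proj(w,(634,104,40)))
g=w['img'].max(2);m=np.uint8(g[180:350,220:420]<45)
n,l,st,c=cv2.connectedComponentsWithStats(m)
for i in range(1,n):
    if st[i,4]>1500: print(st[i]+[220,180,0,0,0],c[i]+[220,180],onz(w,c[i]+[220,180],40))
E
```

```text
[614.11084327 103.40652442 150.19801544]
[318.61891449 277.80306086]
[ 266  228  100   96 7233] [315.10631826 275.49108254] [632.43409484 101.81296535  40.        ]
```

View pics/w8.png

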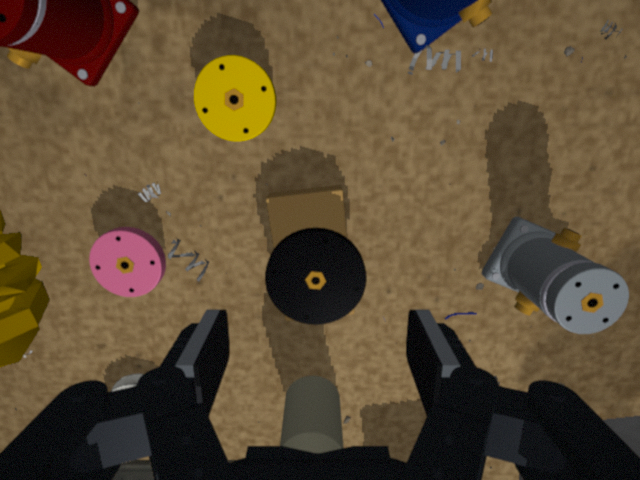

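{"op": "step_arm", "data": {
  "targets": [
    [[21,-1,-10,0,0,0],[21,-1,-40,0,0,0],[21,-1,-65,0,0,0],[21,-1,-85,0,0,0],[21,-1,-96,0,0,0],[21,-1,-103,0,0,0],[21,-1,-103,0,0,0],[21,-1,-103,0,0,0]]
  ],
  "fingers": -0.9
}}

```text
time: 19.82
tool_pos: [635.8, 102.8, 48.9]
tcp_rot: [180.0, 0.1, -180.0]
ft_force: [-0.3, 0.9, 0.2]
finger_gap: 81.5
grip_force: 0.0
```

{"op": "step_arm", "data": {
  "targets": [
    [[0,0,0,0,0,0],[0,0,0,0,0,0],[0,0,0,0,0,0],[0,0,0,0,0,0],[0,0,0,0,0,0]]
  ],
  "fingers": -0.2
}}

```text
time: 20.23
tool_pos: [637.1, 102.6, 50.6]
tcp_rot: [180.0, 0.2, -180.0]
ft_force: [-1.2, 0.7, 6.2]
finger_gap: 61.6
grip_force: 42.6
```

{"op": "step_arm", "data": {
  "targets": [
    [[0,0,5,0,0,0],[0,0,12,0,0,0],[0,0,35,0,0,0],[0,0,70,0,0,0],[0,0,106,0,0,0],[0,0,106,0,0,0]]
  ]
}}

```text
time: 20.73
tool_pos: [640.4, 102.8, 164.5]
tcp_rot: [179.9, 0.8, -180.0]
ft_force: [1.6, 1.0, 1.1]
finger_gap: 61.4
grip_force: 44.1
```

{"op": "step_arm", "data": {
  "targets": [
    [[-15,26,0,0,0,0],[-32,56,0,0,0,0],[-49,86,0,0,0,0],[-66,116,0,0,0,0],[-84,146,0,0,0,0],[-101,176,0,0,0,0],[-118,206,0,0,0,0],[-135,236,0,0,0,0],[-146,254,0,0,0,0],[-150,261,0,0,0,0],[-150,261,-10,0,0,0],[-150,261,-17,0,0,0]]
  ]
}}

```text
time: 21.73
tool_pos: [486.1, 363.4, 136.8]
tcp_rot: [180.0, 0.1, -179.9]
ft_force: [0.5, -0.3, -1.1]
finger_gap: 62.0
grip_force: 44.1
```

{"op": "step_arm", "data": {
  "targets": [
    [[0,0,0,0,0,0],[0,0,0,0,0,0]]
  ]
}}

```text
time: 21.9
tool_pos: [485.7, 361.7, 135.5]
tcp_rot: [-179.9, -0.1, 179.9]
ft_force: [0.7, -0.4, -0.9]
finger_gap: 61.5
grip_force: 44.1
```

```bash
python3 -c "
from h import *
look(485,364,88,32,'w9.png')"
```

```text
[486.03019893 362.03185743 136.21969385] [ 0.19091095  0.1852585  -0.88687136]
tcp-lid [317.09070322 337.23308023]
pred rim far [321.68563899 225.88965113] sides [252.05157362 292.79183047] [391.109115   292.71453286]
far rows [229 230 231 232 233 234 235 236]
235 298 357 327.5
241 288 368 328.0
247 280 375 327.5
253 274 381 327.5
259 374 386 380.0
265 378 389 383.5
271 381 392 386.5
```

View pics/w9.png

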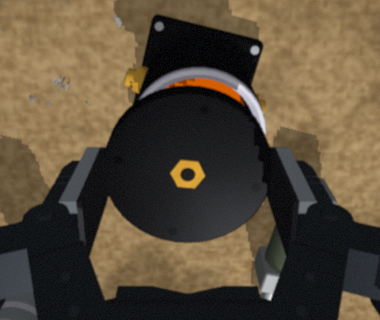

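{"op": "step_arm", "data": {
  "targets": [
    [[1.5,4,0,0,0,0],[1.5,4,-5,0,0,0],[1.5,4,-9,0,0,0],[1.5,4,-13,0,0,0],[1.5,4,-16,0,0,0],[1.5,4,-19,0,0,0],[1.5,4,-22,0,0,0],[1.5,4,-22,0,0,0]]
  ]
}}

```text
time: 22.62
tool_pos: [486.6, 367.2, 113.9]
tcp_rot: [-180.0, -0.1, -180.0]
ft_force: [-0.5, -0.1, -1.6]
finger_gap: 61.6
grip_force: 44.1
```

{"op": "step_arm", "data": {
  "targets": [
    [[0,0,-2,0,0,0],[0,0,-4,0,0,0],[0,0,-5,0,0,0],[0,0,-6,0,0,0],[0,0,-7,0,0,0],[0,0,-7,0,0,0]]
  ]
}}

```text
time: 23.12
tool_pos: [487.1, 367.6, 108.7]
tcp_rot: [180.0, 0.0, -180.0]
ft_force: [-3.3, -1.2, 3.8]
finger_gap: 61.3
grip_force: 44.6
```

{"op": "step_arm", "data": {
  "targets": [
    [[0,0,-1,0,0,0],[0,0,-1.5,0,0,0],[0,0,-1.5,0,0,0]]
  ]
}}

```text
time: 23.37
tool_pos: [487.3, 367.7, 108.6]
tcp_rot: [180.0, 0.0, -180.0]
ft_force: [-8.4, -4.8, 13.7]
finger_gap: 61.7
grip_force: 45.6
```

{"op": "step_arm", "data": {
  "targets": [
    [[0,0,0,0,0,0],[0,0,0,0,0,0],[0,0,0,0,0,0]]
  ],
  "fingers": -0.85
}}

```text
time: 23.62
tool_pos: [487.2, 367.6, 106.4]
tcp_rot: [180.0, 0.0, -180.0]
ft_force: [0.3, 0.1, -0.4]
finger_gap: 79.4
grip_force: 0.0
```

{"op": "step_arm", "data": {
  "targets": [
    [[0,0,15,0,0,0],[0,0,50,0,0,0],[0,0,90,0,0,0],[-20,30,130,0,0,0],[-40,60,160,0,0,0],[-60,90,160,0,0,0],[-60,120,160,0,0,0],[-60,150,160,0,0,0],[-60,150,160,0,0,0],[-60,150,160,0,0,0],[-60,150,160,0,0,0],[-60,150,160,0,0,0]]
  ]
}}

```text
time: 24.62
tool_pos: [427.5, 516.5, 266.2]
tcp_rot: [-180.0, -0.0, 180.0]
ft_force: [0.3, -0.5, 0.1]
finger_gap: 79.2
grip_force: 0.0
```

```bash
python3 - <<'E'
from h import *
s=snap('scene');t=snap('top')
o=np.hstack([cv2.resize(s['img'][190:380,210:385],(553,600),interpolation=cv2.INTER_CUBIC)])
cv2.imwrite('pics/s10.png',o); cv2.imwrite('pics/t10.png',cv2.resize(t['img'][200:350,200:480],(800,429),interpolation=cv2.INTER_CUBIC))
E
```

```text
(no output)
```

View pics/s10.png

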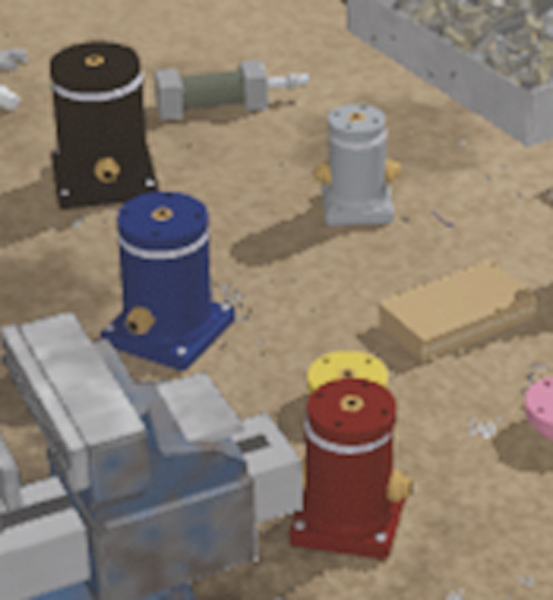

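View pics/t10.png

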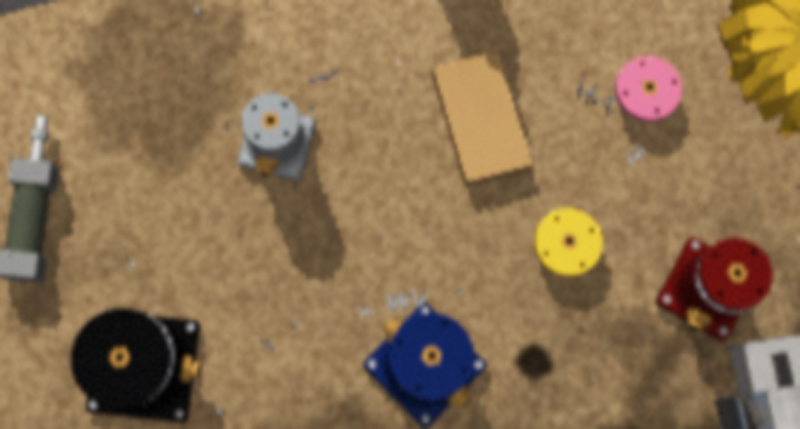

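All four lids sit flush and level, with an even bright rim band below each flange, and every housing is upright. The cylinder lies where it did before.

```bash
python3 -c "
from h import *
print(r.hand_in())"
```

```text
the job is handed in; nothing more can be done
None
```

The job is handed in at about 24.7 s of the 109 s allowed: all four housings are closed with the lids of their own colours, and in the final pictures the lids sit flat on the rims, the housings stand upright and the cylinder is undisturbed (the bottle was outside the final crops, but no move came near it); the hand-in returned no verdict.

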